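# Find the heavy side of a compressor flywheel and hold it down

## Task

The compressor flywheel on the bearing stand has a counterweight hidden between its two plain cover plates, and the heavy side can only be found by feel: by turning the wheel by hand, letting it go, and finding which way it wants to roll and where it comes to rest. The stiff bearing seals stop it well short of hanging straight down, on whichever side it rolls from, so the true heavy side is down midway between its resting places from the two sides. Find it, bring the heavy side straight down, and finish the program still gripping the wheel and holding it still there, ready for its top to be marked; leave the other things on the bench where they lie.

Things in the scene. Friction and masses are not known exactly. Their poses are not given: they have to be found in the camera images.
- axle (a point): Point on the axis of the flywheel, at the middle of its width, 125 mm above the bench. Its y axis lies along the axle, x is level in the plane of the wheel, z is up. The grey cast stand (base 230 mm along x, 200 mm along y) is fixed to the bench; its bearing blocks lie 47 to 77 mm out along y on either side, and their tops with grease nipples are 37 mm above the axle.
- flywheel (a joint): Turn of the flywheel (rad) about the axle's +y: as it grows the wheel's top moves to the axle's +x. No stops. Iron disc 190 mm across, 36 mm wide; flat bare flanks to pinch from radius 68 to 95 mm. Heavy side 0.25 to 0.46 N m, bearing drag 0.2 N m: let go, it rolls slowly, 1 to 4 s, and rests 25 to 55 deg short of bottom (it can also rest near the top). It may still roll at the start.
- plug (a point): Centre of the wheel's one inspection plug (round black rubber, 24 mm across, 3 mm proud) in the cover plate at the axle's +y side, 44 mm from the axis; the other cover has the same opposite it. At the top when joint flywheel is 0. A mark to watch; it tells nothing of the heavy side. The counterweight (centre 65 mm from the axis) is hidden in the wheel at a new angle each time; its pose is not given.
- spanner: Combination spanner, 200 mm long, 7 mm thick, steel, lying flat beside the stand; its origin is the middle of its underside. A bystander.
- bearing: Ball bearing ring, 52 mm outside, 15 mm high, lying flat by the stand; origin at the centre of its underside. A bystander.
- grease_tin: Round metal grease tin, 75 mm across, 60 mm high, standing by the stand; origin at the centre of its base. A bystander.
- mallet: Soft-faced mallet lying flat, about 260 mm long, wooden handle towards its own -x, head 92 mm across and 42 mm high; origin 170 mm from the handle's end, on the bench. A bystander.
- change_gear: Spur gear of 100 mm diameter, 24 mm high, lying flat; origin at the centre of its underside. A bystander.
- oil_can: Small copper oil can, 72 mm across, 140 mm high with its spout, which reaches 75 mm out; origin at the centre of its base. A bystander.
- chuck_key: T-handled lathe chuck key lying flat, 130 mm long, cross bar 130 mm, 18 mm high; origin near the middle of its shank, on the bench. A bystander.

How it is judged (in metres and radians):
On the way:
1. the flywheel is turned by hand: it moves while the fingers hold it (contact force between the fingers and flywheel above 1 N and (velocity of joint flywheel above 0.1 rad/s or velocity of joint flywheel below -0.1 rad/s)), for 0.1 s.
At the end, for the whole second after the job is handed in: The hidden counterweight's centre hangs within 15 degrees of straight below the axle (lower than 62.2 mm above the bench), the fingers hold the flywheel with more than 3 N, and the wheel stands still (height (world z) of counterweight_c0 below 0.0622 m and contact force between the fingers and flywheel above 3 N and velocity of joint flywheel between -0.1 and 0.1 rad/s); the arm keeps its last pose, push and grip.
It fails at once if another thing on the bench is pushed away (over 30 mm) (distance of any of spanner, bearing, grease_tin, mallet, change_gear, oil_can, chuck_key from where it was at the start of the episode above 0.03 m).
It also fails if it takes over 72 s, if anything falls off the work surface, if the arm or the gripper's body presses on something with over 40 N, if the wrist force passes 120 N, or if a joint passes its speed limit or range.

## Robot

A 7-joint arm with a two-finger parallel gripper is mounted at the origin on the work surface. World frame = base frame: x ahead of the robot, y to its left, z up, the work surface at z = 0. Lengths are in mm, angles in rad, forces in N, time in s.
With the tool pointing down it reaches from about 350 to 900 mm from the base axis. Payload 7.2 kg.
Tool frame: the origin (TCP) lies midway between the tips of the shut fingers; the grasp point (between the pads) lies 19 mm behind it; y points along the fingers, x is the direction in which the jaws open and shut, and the axes are right-handed (so a half turn about y gives the same grasp; the last joint's range is limited). The gripper opens to 88 mm and grips with 3 to 60 N. Pads are 20 mm wide; open, the fingers measure 115 mm over their backs; the gripper's body (75 mm by 178 mm) begins 61 mm behind the grasp point.
Start: joints at [1.073, 0.411, -0.013, 1.596, 0.006, 1.134, -0.082], TCP at [260.42, -568.165, 192.253] pointing down, gripper open.
Joint ranges: [-2.95, 2.95], [-0.29, 1.99], [-1.47, 1.44], [0.14, 2.54], [-1.03, 4.17], [0.13, 1.85], [-2.86, 2.86]. Speed limits (rad/s): [2.39, 2.39, 3.01, 3.01, 3.14, 3.14, 3.14].

## Interface

Orientations are given as a 3x3 rotation matrix whose columns are the frame's x, y, z axes.
In Python, from rig import bot gives the robot as it stands.
- The arm moves only by the tool move_arm, never from a script. Its argument "moves" is a list of rows, each a list of 6 numbers: the shift along the tool's x, y, z in cm, then the turn, a rotation vector about the tool's x, y, z in degrees. A call has 1 to 12 rows; each row shifts and turns the commanded pose from where the row before left it, along the tool's axes as they then stand; what a row does not reach is not made up. A row lasts 1/8 s, in which the tool goes at most 62.5 mm and 10.7 degrees, less where a joint would pass 70% of its speed; a pose out of reach is approached as far as the arm can. A call with a gripper value outside its range is refused whole. "grip" is the finger opening in cm, from 0 to 8.78, set as the call begins (left out, the last holds). The fingers move at their own pace and stop on an object; "force" is the grip in N (left out, the last holds). Time passes only in rows, so rows that do not move let the fingers close. It gives the time, the measured TCP pose, the force and the opening at its end, in the units of the state.
- bot.state(): the state, without advancing time (a new reading comes with each control period).
- bot.get_image(name): name is "scene" or "top" or "wrist"; returns a dict with "color" (384x512x3 uint8, red, green, blue), "z_map" (384x512 float32, mm along the optical axis (not along the pixel's ray), 0 where there is no reading), "fovy" (degrees; the focal length in pixels is half the picture's height over the tangent of half this angle, whatever the lens; pixels are square), "cx", "cy" (the principal point, pixels), "dist_coeffs" ([k1, k2, p1, p2, k3] as OpenCV has them; the pictures are not rectified), "world_to_cam" (4x4, takes a point from world to camera coordinates); the wrist camera has in their place "tool_from_camera" (4x4, takes a point from camera to tool coordinates, whose origin is the TCP and whose axes are the tool frame's). Camera axes: x right, y down, z forward; pixel columns grow to the right and rows downward; lengths in mm; the calibration is good to about 2 mm. A picture is of the moment at which its call begins: read the wrist's pose just before it.
- bot.sign_off(): hands the job in, once; it reports no verdict.
The state is a dict: "time_s": time; "joint_pos": joint angles; "dq": joint speeds; "effort": joint torques, N m; "ee_pos": TCP position; "tcp_rot": TCP orientation; "ft_force": force on the tool from outside, world axes, zero at the start; "moment": the same for the moment, N m; "width": finger opening in mm.
Only numpy, scipy, OpenCV 4.12 (cv2) and the standard library are available. Lean on these libraries where they do the work, as an engineer would, in place of code of your own. Each camera call takes 0.05 s, during which the arm holds its last target. There are 200 camera calls.

## Working session

There is one attempt and no reset: what is moved stays moved. The work goes in short steps, Python scripts to look and compute and a tool call to move; the robot and the scene stay as the last step left them, time stands still between calls to the robot, and variables do not carry over. Pictures are saved under pics/ and viewed, about 8 in all and at most 12, crops included, and the job is handed in when it is done.

Besides the shell and the picture viewer there is one more tool, called after "Request:" as name(argument=value, ...), one argument or row to a line, values as JSON. move_arm: Moves the arm, as the interface text tells. Its arguments: {"type":"object","properties":{"moves":{"type":"array","items":{"type":"array","items":{"type":"number"}}},"grip":{"type":"number"},"force":{"type":"number"}},"required":["moves"]}

```bash
ls; mkdir -p pics
cat > h.py <<'E'
import numpy as np, cv2
from rig import bot
def K(im):
    f=im["color"].shape[0]/2/np.tan(np.radians(im["fovy"])/2)
    return np.array([[f,0,im["cx"]],[0,f,im["cy"]],[0,0,1.]])
def toworld(im,uv,z=None):
    uv=np.atleast_2d(np.array(uv,float))
    n=cv2.undistortPoints(uv[:,None],K(im),np.array(im["dist_coeffs"],float))[:,0]
    if z is None: z=np.array([im["z_map"][int(round(v)),int(round(u))] for u,v in uv])
    p=np.c_[n*np.c_[z],z]
    M=np.linalg.inv(np.array(im["world_to_cam"])) if "world_to_cam" in im else None
    return p@M[:3,:3].T+M[:3,3]
def proj(im,P):
    M=np.array(im["world_to_cam"])
    return cv2.projectPoints(np.array(P,float).reshape(-1,1,3),cv2.Rodrigues(M[:3,:3])[0],M[:3,3],K(im),np.array(im["dist_coeffs"],float))[0][:,0]
def cloud(im):
    h,w=im["z_map"].shape
    u,v=np.meshgrid(np.arange(w),np.arange(h))
    P=toworld(im,np.c_[u.ravel(),v.ravel()],im["z_map"].ravel()).reshape(h,w,3)
    P[im["z_map"]<=0]=np.nan
    return P
E
python3 - <<'E'
from h import *
ims=[bot.get_image(n) for n in("scene","top")]
cv2.imwrite("pics/a.png",cv2.cvtColor(np.vstack([i["color"] for i in ims])[:, :],cv2.COLOR_RGB2BGR)[:, :] if 0 else cv2.resize(cv2.cvtColor(np.hstack([i["color"] for i in ims]),cv2.COLOR_RGB2BGR),(800,300)))
cv2.imwrite("pics/s.png",cv2.resize(cv2.cvtColor(ims[0]["color"],cv2.COLOR_RGB2BGR),(800,600)))
cv2.imwrite("pics/t.png",cv2.resize(cv2.cvtColor(ims[1]["color"],cv2.COLOR_RGB2BGR),(800,600)))
import pickle;pickle.dump(ims,open("i0.pkl","wb"))
for i in ims: print(np.linalg.inv(np.array(i["world_to_cam"])).round(2))
s=bot.state();print(s)
E
```

```text
pics
[[ 7.50000e-01  5.00000e-01 -4.20000e-01  1.11577e+03]
 [ 6.60000e-01 -5.60000e-01  5.10000e-01 -6.96870e+02]
 [ 2.00000e-02 -6.60000e-01 -7.50000e-01  1.16099e+03]
 [ 0.00000e+00  0.00000e+00  0.00000e+00  1.00000e+00]]
[[ 0.00000e+00 -9.90000e-01  1.00000e-01  3.82210e+02]
 [-1.00000e+00 -0.00000e+00 -1.00000e-02 -9.06000e+00]
 [ 1.00000e-02 -1.00000e-01 -9.90000e-01  1.70804e+03]
 [ 0.00000e+00  0.00000e+00  0.00000e+00  1.00000e+00]]
{'time_s': 0.1, 'joint_pos': array([ 1.0727891 ,  0.4117965 , -0.01273761,  1.59690858,  0.00560554,
        1.13429909, -0.08216458]), 'dq': array([ 0.0009941 , -0.00110422, -0.00150199, -0.00291967,  0.00077012,
        0.00121883, -0.00012132]), 'effort': array([ 1.69146359e-03, -5.89099324e+01,  6.43099509e-01, -2.91713101e+01,
       -5.37870289e-02,  1.44786655e-02,  7.24501751e-05]), 'ee_pos': array([ 260.21485411, -567.73636241,  191.5288459 ]), 'tcp_rot': array([[ 4.16772540e-01, -6.55292693e-04,  9.09010572e-01],
       [-9.09009772e-01,  1.20976048e-03,  4.16773045e-01],
       [-1.37279340e-03, -9.99999054e-01, -9.14725107e-05]]), 'ft_force': array([0.82999137, 0.02692258, 0.09875054]), 'moment': array([-0.02836889, -0.04038938, -0.0137708 ]), 'width': 88.03690321040877}
```

View pics/s.png

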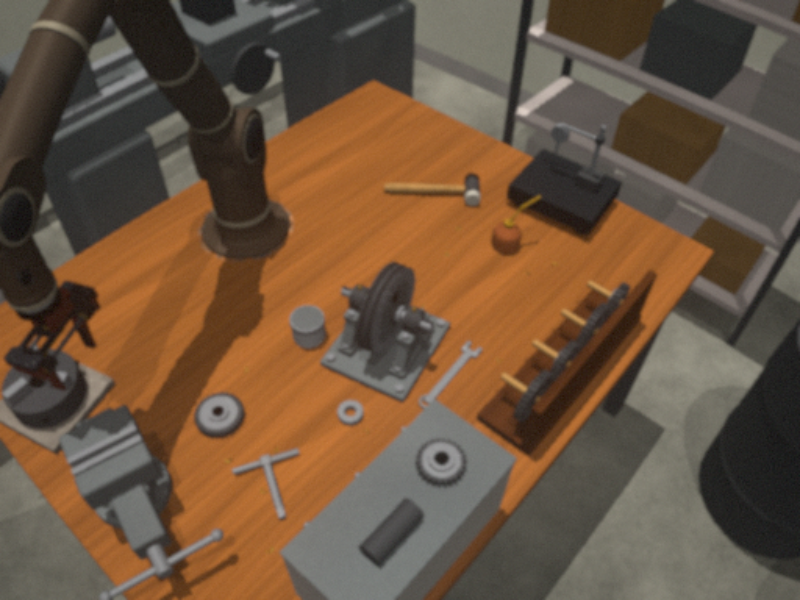

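View pics/t.png

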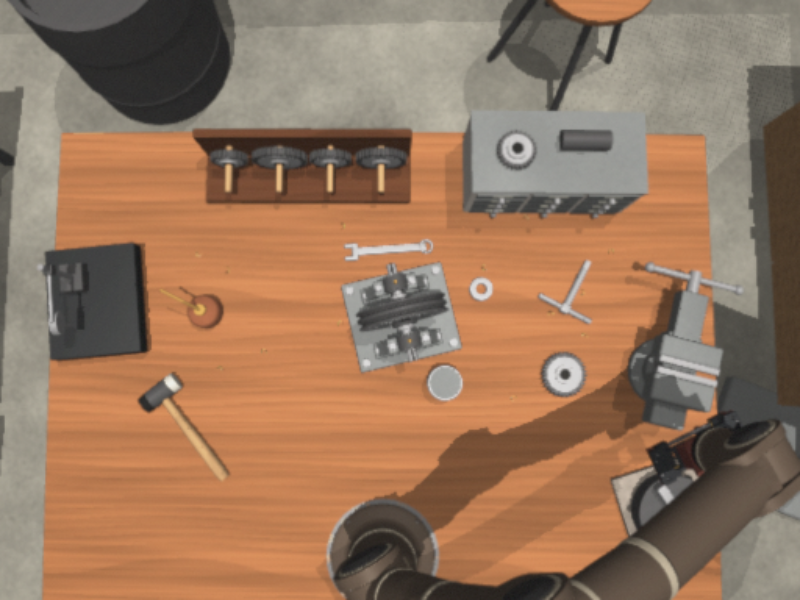

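Run:
```python
from h import *
import pickle
ims=pickle.load(open("i0.pkl","rb"))
f=800/512
c=np.array([(343,285),(438,264),(461,349),(363,371)])/f
for i in ims:print(K(i)[0,0],i["dist_coeffs"])
P=toworld(ims[1],c); print(P.round(1), P.mean(0)); 
C=P.mean(0)
for im in ims:
    Q=cloud(im); m=(np.linalg.norm(Q[...,:2]-C[:2],axis=2)<130)&(Q[...,2]>175)
    q=Q[m]; print(m.sum()); 
    (cx,cy),(a,b),an=cv2.minAreaRect(q[:,:2].astype(np.float32)); print("rect",cx,cy,a,b,an,"zmax",np.percentile(q[:,2],98),q[:,:2].mean(0))
    w,v=np.linalg.eigh(np.cov(q[:,:2].T)); print(np.degrees(np.arctan2(v[1,1],v[0,1])),w**.5)
im=ims[0];u,v=proj(im,[C[0],C[1],125])[0].astype(int);print(u,v)
cr=im["color"][v-70:v+70,u-80:u+80]
cv2.imwrite("pics/c.png",cv2.resize(cv2.cvtColor(cr,cv2.COLOR_RGB2BGR),(800,700),interpolation=cv2.INTER_CUBIC)[:600])
# other things
th=[("spanner",(388,250)),("bear",(481,281)),("tin",(445,382)),("gear",(564,374)),("oil",(203,312))]
for n,p in th: print(n,toworld(ims[1],np.array(p)/f).round(0))
```

```text
428.61994273318624 [-0.14201207  0.          0.          0.          0.        ]
491.3686525782354 [-0.06782284  0.          0.          0.          0.        ]
[[ 588.9   88.9   19.4]
 [ 637.2 -122.3   13.5]
 [ 448.1 -172.9    5.6]
 [ 399.2   43.8   16.2]] [518.34766932 -40.62087597  13.65632251]
626
rect 526.923095703125 -43.13494110107422 39.174129486083984 161.1507110595703 11.77338695526123 zmax 219.55321502511595 [532.69030973 -54.9933162 ]
100.4571034245464 [12.22303002 39.55597574]
625
rect 519.7361450195312 -38.61054992675781 40.08476257324219 161.06072998046875 12.941973686218262 zmax 222.29152395796143 [519.65906781 -37.71045419]
103.4311322545666 [11.38029112 43.06412914]
245 196
spanner [[670. -11.   4.]]
bear [[ 598. -217.   20.]]
tin [[ 375. -133.   63.]]
gear [[ 392. -397.   25.]]
oil [[525. 388.  62.]]
```

View pics/c.png

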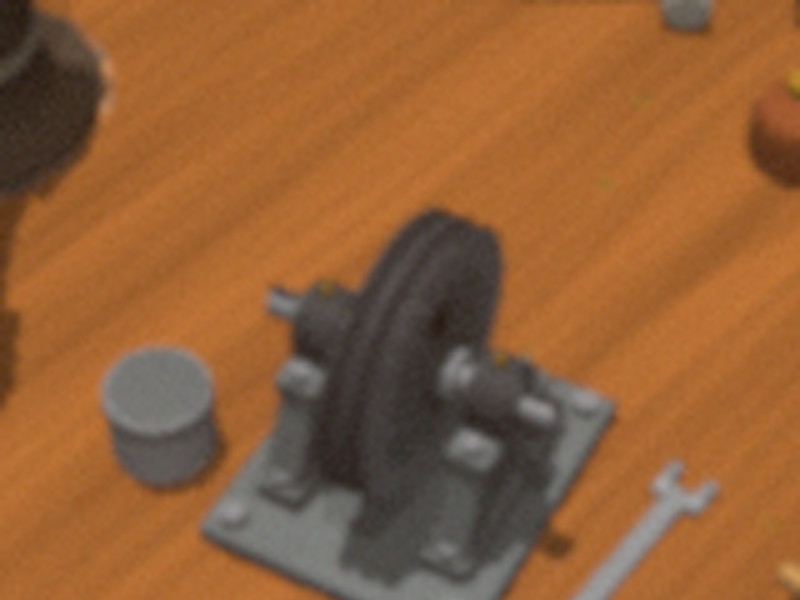

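```bash
cat >> h.py <<'E'
yaw=np.radians(12.8); C=np.array([520,-39.5,125.])
e=np.array([np.cos(yaw),np.sin(yaw),0]);d=np.array([-e[1],e[0],0]);zz=np.array([0,0,1.])
def plugpt(phi,s=20): 
    p=np.radians(np.atleast_1d(phi)); return C+s*e+44*(np.cos(p)[:,None]*zz+np.sin(p)[:,None]*d)
def warp(im,R=100,s=20,n=400):
    "flank seen square on: right=+d, up=+z"
    g=(np.arange(n)-n/2)/(n/2)*R; X,Z=np.meshgrid(g,-g)
    uv=proj(im,C+s*e+X[...,None]*d+Z[...,None]*zz).reshape(n,n,2).astype(np.float32)
    return cv2.cvtColor(cv2.remap(im["color"],uv[...,0],uv[...,1],cv2.INTER_CUBIC),cv2.COLOR_RGB2BGR)
def phi_uv(im,u,v):
    a=np.arange(0,360,.5); r=np.linalg.norm(proj(im,plugpt(a))-[u,v],axis=1); return a[r.argmin()],r.min()
E
python3 - <<'E'
from h import *
import pickle
im0=pickle.load(open("i0.pkl","rb"))[0]
print(phi_uv(im0,253,189.6))
im=bot.get_image("scene")
w=bot.get_image("wrist"); print(np.array(w["tool_from_camera"]).round(2), w["fovy"])
cv2.imwrite("pics/w.png",np.hstack([warp(im0),warp(im)]))
E
```

```text
(np.float64(3.0), np.float64(1.0919341749521594))
[[   1.      0.      0.      0.83]
 [  -0.     -0.26    0.97 -192.43]
 [   0.     -0.97   -0.26   70.56]
 [   0.      0.      0.      1.  ]] 63.275301439830116
```

View pics/w.png

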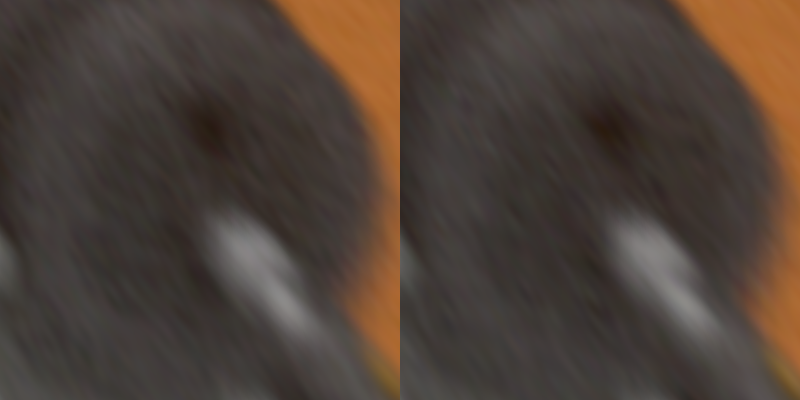

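Request:
move_arm(
  moves=[
    [0, -2, 0, 0, -10, 0],
    [0, -2, 0, 0, -10, 0],
    [0, -2, 0, 0, -10, 0],
    [0, -2, 0, 0, -10, 0],
    [0, -2, 0, 0, -10, 0],
    [0, -2, 0, 0, -10, 0],
    [0, -1, 0, 0, -10, 0],
    [0, 0, 0, 0, -8.2, 0],
  ],
  grip=7.5,
)

```text
time_s: 1.2
ee_pos: [260.5, -568.4, 323.1]
tcp_rot: [[0.974, 0.001, -0.227], [0.227, -0.001, 0.974], [0.0, -1.0, -0.001]]
ft_force: [0.8, -0.1, -0.3]
width: 74.8
```

Request:
move_arm(
  moves=[
    [3.11, 0, 3.8, 0, 0, 0],
    [3.11, 0, 3.8, 0, 0, 0],
    [3.11, 0, 3.8, 0, 0, 0],
    [3.11, 0, 3.8, 0, 0, 0],
    [3.11, 0, 3.8, 0, 0, 0],
    [3.11, 0, 3.8, 0, 0, 0],
    [3.11, 0, 3.8, 0, 0, 0],
    [3.11, 0, 3.8, 0, 0, 0],
    [3.11, 0, 3.8, 0, 0, 0],
    [3.11, 0, 3.8, 0, 0, 0],
    [3.11, 0, 3.8, 0, 0, 0],
    [3.11, 0, 3.8, 0, 0, 0],
  ],
)

```text
time_s: 2.7
ee_pos: [523.5, -39.4, 322.3]
tcp_rot: [[0.975, 0.0, -0.222], [0.222, -0.0, 0.975], [0.0, -1.0, -0.0]]
ft_force: [1.1, -0.3, 0.3]
width: 74.7
```

Request:
move_arm(
  moves=[
    [0, 0, 0, 0, 0, 0],
    [0, 0, 0, 0, 0, 0],
  ],
)

```text
time_s: 2.95
ee_pos: [522.8, -41.4, 321.9]
tcp_rot: [[0.975, -0.001, -0.222], [0.222, -0.0, 0.975], [-0.001, -1.0, -0.0]]
ft_force: [-0.2, -0.7, -0.5]
width: 75.0
```

Run:
```python
from h import *
s=bot.state(); im=bot.get_image("scene"); w=bot.get_image("wrist")
print(s["ee_pos"],s["joint_pos"].round(2), w["cx"],w["cy"],w["dist_coeffs"])
wc=cv2.cvtColor(w["color"],cv2.COLOR_RGB2BGR)
cv2.imwrite("pics/d.png",np.hstack([cv2.resize(wc,(512,384)),cv2.resize(warp(im),(288,288)) if 0 else cv2.copyMakeBorder(cv2.resize(warp(im),(288,288)),0,96,0,0,0)]))
# wrist cloud -> wheel
T=np.eye(4);T[:3,:3]=s["tcp_rot"];T[:3,3]=s["ee_pos"];T=T@np.array(w["tool_from_camera"]);w["world_to_cam"]=np.linalg.inv(T)
Q=cloud(w);q=Q[(Q[...,2]>170)&(Q[...,2]<235)&(np.abs(Q[...,0]-520)<80)&(np.abs(Q[...,1]+40)<130)]
print(len(q));(cx,cy),(a,b),an=cv2.minAreaRect(q[:,:2].astype(np.float32));print(cx,cy,a,b,an)
L=(q-C)@np.c_[e,d,zz]
for lo in range(-80,81,20):
    k=L[(L[:,1]>lo-5)&(L[:,1]<lo+5)]
    if len(k)>5: print(lo,np.percentile(k[:,0],[2,98]).round(1),np.percentile(k[:,2],[50,95]).round(1))
```

```text
[522.77989344 -41.4477993  321.92147252] [ 0.54  0.21 -0.66  1.61  0.13  1.37  0.09] 253.57950550170168 189.38190246322046 [0.02830837 0.         0.         0.         0.        ]
5135
523.1356811523438 -39.854339599609375 39.5734977722168 166.2508087158203 13.61732292175293
-80 [-14.8  20. ] [51.9 58.8]
-60 [-14.7  19.9] [71.1 77. ]
-40 [-15.8  20.1] [84.1 88. ]
-20 [-16.2  19.5] [91.  93.8]
0 [-15.9  22.2] [92.8 95.4]
20 [-16.7  18.9] [90.1 93.3]
40 [-16.7  18.9] [82.8 86.8]
60 [-17.2  18.2] [68.5 75.2]
80 [-17.2  18.1] [49.5 54.2]
```

View pics/d.png

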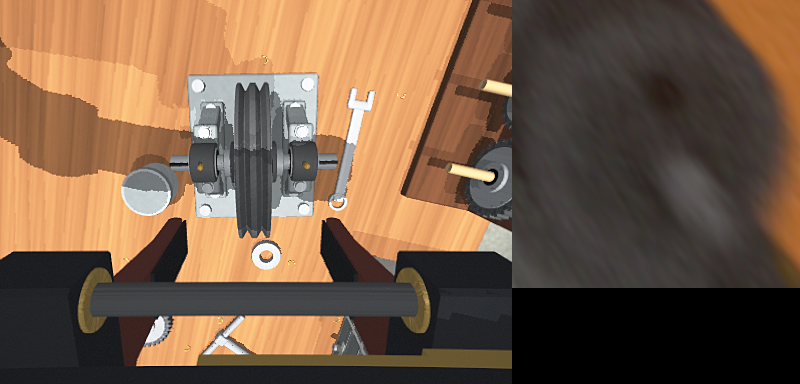

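```bash
cat >> h.py <<'E'
yaw=np.radians(13.5); C=np.array([522,-40.7,125.])
e=np.array([np.cos(yaw),np.sin(yaw),0]);d=np.array([-e[1],e[0],0])
def plug(im,s=20):
    "plug angle by the darkest 20 mm disc against its ring neighbours at radius 44"
    g=cv2.GaussianBlur(cv2.cvtColor(im["color"],cv2.COLOR_RGB2GRAY),(3,3),0).astype(np.float32)
    a=np.arange(0,360,2.); t=np.linspace(0,2*np.pi,16,endpoint=False)
    def samp(P): 
        uv=proj(im,P).astype(np.float32); return cv2.remap(g,uv[:,0][:,None],uv[:,1][:,None],cv2.INTER_LINEAR)[:,0]
    sc=[]
    for x in a:
        p=plugpt(x,s)[0]; ring=lambda r:np.array([p+r*(np.cos(k)*d+np.sin(k)*zz) for k in t])
        sc.append(np.median(samp(ring(22)))-np.mean(np.r_[samp(ring(4)),samp(ring(8))]))
    sc=np.array(sc); o=np.argsort(-sc); return a[o[:6]],sc[o[:6]].round(1)
def grab(name="scene"):
    im=bot.get_image(name); print(bot.state()["time_s"],*plug(im)); return im
E
python3 - <<'E'
from h import *
import pickle
print(*plug(pickle.load(open("i0.pkl","rb"))[0]))
im=grab()
cv2.imwrite("pics/w2.png",warp(im))
E
```

```text
[  0.   4.   2.   6. 358.   8.] [13.7 13.6 13.4 12.9 12.7 12.1]
3.1 [  0. 358.   2.   4. 356.   6.] [13.8 13.6 13.6 13.5 13.1 13. ]
```

Request:
move_arm(
  moves=[
    [-0.08, 3, 0.08, 0, -0.7, 0],
    [0, 3, 0, 0, 0, 0],
    [0, 3, 0, 0, 0, 0],
    [0, 2, 0, 0, 0, 0],
    [0, 1.2, 0, 0, 0, 0],
    [0, 0.6, 0, 0, 0, 0],
    [0, 0, 0, 0, 0, 0],
  ],
)

```text
time_s: 3.98
ee_pos: [522.2, -40.3, 194.4]
tcp_rot: [[0.972, 0.0, -0.234], [0.234, -0.0, 0.972], [0.0, -1.0, -0.0]]
ft_force: [-0.1, -0.1, 0.8]
width: 74.9
```

Request:
move_arm(
  moves=[
    [0, 0, 0, 0, 0, 0],
    [0, 0, 0, 0, 0, 0],
    [0, 0, 0, 0, 0, 0],
    [0, 0, 0, 0, 0, 0],
  ],
  grip=2.5,
  force=40,
)

```text
time_s: 4.47
ee_pos: [522.2, -40.1, 194.4]
tcp_rot: [[0.972, 0.0, -0.234], [0.234, -0.0, 0.972], [0.0, -1.0, -0.0]]
ft_force: [0.1, -0.5, 0.3]
width: 38.6
```

Request:
move_arm(
  moves=[
    [0, 0, 0, 0, 0, 0],
    [0, 0.005, 0.24, -2, 0, 0],
    [0, 0.026, 0.6, -5, 0, 0],
    [0, 0.026, 0.6, -5, 0, 0],
    [0, 0.026, 0.6, -5, 0, 0],
    [0, 0.026, 0.6, -5, 0, 0],
    [0, 0.026, 0.6, -5, 0, 0],
    [0, 0.005, 0.24, -2, 0, 0],
    [0, 0, 0, 0, 0, 0],
  ],
)

```text
time_s: 5.6
ee_pos: [514.1, -6.4, 185.1]
tcp_rot: [[0.972, 0.114, -0.207], [0.236, -0.471, 0.85], [-0.001, -0.875, -0.484]]
ft_force: [0.3, 0.0, 0.3]
width: 25.0
```

```bash
cat >> h.py <<'E'
def st():
    s=bot.state(); R=s["tcp_rot"]; y=R[:,1]; p=s["ee_pos"]-C
    print("t",s["time_s"],"tilt(top to +d)",np.degrees(np.arctan2(-(y@d),-(y@zz))).round(1),"edz",(p@np.c_[e,d,zz]).round(1),"r",np.hypot(p@d,p[2]).round(1),"F",(s["ft_force"]@np.c_[e,d,zz]).round(1),"M",(s["moment"]@np.c_[e,d,zz]).round(2),"w",round(s["width"],1),"q",s["joint_pos"].round(2))
E
python3 -c "
from h import *
st();grab()"
```

```text
t 5.6 tilt(top to +d) 29.0 edz [ 0.3 35.1 60.1] r 69.6 F [ 0.3 -0.1  0.3] M [ 0.41 -0.1   0.01] w 25.0 q [ 0.05  0.33 -0.61  1.92  0.71  1.23 -0.66]
5.65 [  0. 358.   2.   4. 356.   6.] [14.6 14.5 14.4 14.1 13.7 13.4]
```

Run:
```python
from h import *
w=bot.get_image("wrist");im=bot.get_image("scene")
u,v=proj(im,C+60*zz)[0].astype(int)
cr=im["color"][v-70:v+70,u-80:u+80]
cv2.imwrite("pics/e.png",np.hstack([cv2.resize(cv2.cvtColor(x,cv2.COLOR_RGB2BGR),(400,320),interpolation=cv2.INTER_CUBIC) for x in (w["color"],cr)]))
st()
```

```text
t 5.75 tilt(top to +d) 29.0 edz [ 0.3 33.3 60.8] r 69.3 F [-0.1 -0.8  0.2] M [ 0.42 -0.12 -0.01] w 25.0 q [ 0.05  0.33 -0.61  1.92  0.71  1.23 -0.66]
```

View pics/e.png

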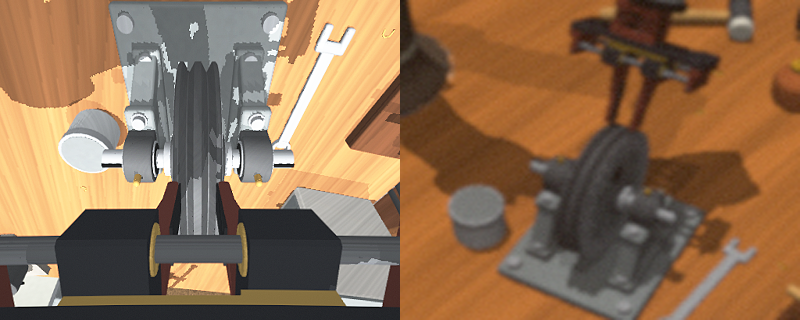

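Run:
```python
from h import *
im=bot.get_image("scene");s=bot.state();R=s["tcp_rot"];p=s["ee_pos"]
u,v=proj(im,C+90*zz)[0].astype(int);o=np.array([u-40,v-30])
cr=cv2.resize(cv2.cvtColor(im["color"][v-30:v+30,u-40:u+40],cv2.COLOR_RGB2BGR),(800,600),interpolation=cv2.INTER_CUBIC)
for P,c in((p,(0,0,255)),(p-19*R[:,1],(0,255,0)),(p+12.5*R[:,0],(255,0,0)),(p-12.5*R[:,0],(255,255,0))):
    x=((proj(im,P)[0]-o+.5)*10).astype(int);cv2.circle(cr,tuple(map(int,x)),6,c,2)
for k in np.arange(0,360,10):
    a=np.radians(k)
    for sd in(18,-18):
        x=((proj(im,C+sd*e+95*(np.cos(a)*zz+np.sin(a)*d))[0]-o+.5)*10).astype(int);cv2.circle(cr,tuple(map(int,x)),3,(255,0,255) if sd>0 else (0,255,255),-1)
cv2.imwrite("pics/f.png",cr)
```

```text
(no output)
```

View pics/f.png

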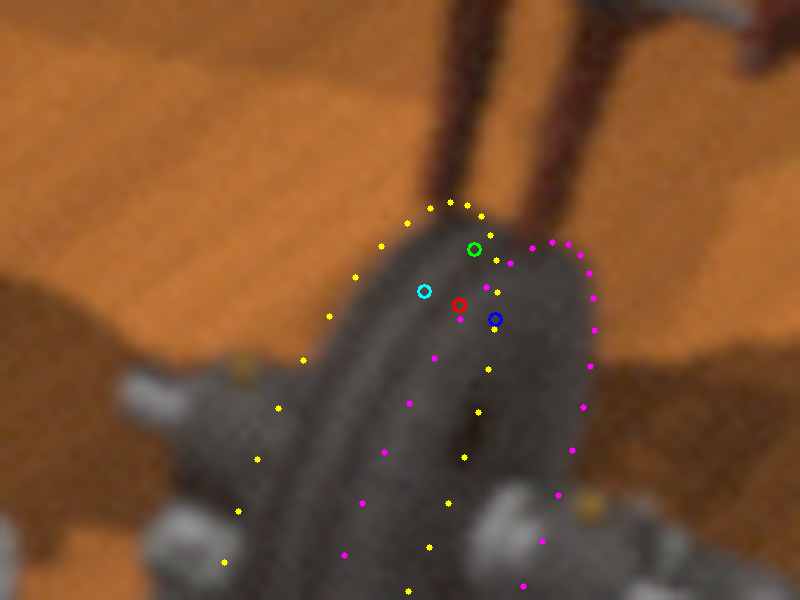

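Run:
```python
from h import *
w=bot.get_image("wrist");s=bot.state()
w["world_to_cam"]=np.linalg.inv(np.array(w["tool_from_camera"]))
Q=cloud(w)   # tool coords
print(s["width"])
for r in range(210,300,10):
    print(r,[ (c,*Q[r,c].round(0).tolist()) for c in range(200,310,10)])
```

```text
25.17738776487714
210 [(200, -46.0, 63.0, -17.0), (210, -66.0, 258.0, -84.0), (220, -27.0, 47.0, -12.0), (230, -13.0, -23.0, 12.0), (240, -8.0, -17.0, 10.0), (250, -2.0, -25.0, 13.0), (260, 4.0, -22.0, 12.0), (270, 10.0, -18.0, 11.0), (280, 15.0, -25.0, 13.0), (290, 56.0, 260.0, -84.0), (300, 71.0, 260.0, -84.0)]
220 [(200, -84.0, 268.0, -104.0), (210, -69.0, 270.0, -104.0), (220, -18.0, -34.0, 10.0), (230, -13.0, -30.0, 9.0), (240, -8.0, -17.0, 4.0), (250, -2.0, -24.0, 7.0), (260, 4.0, -22.0, 6.0), (270, 10.0, -19.0, 5.0), (280, 14.0, -34.0, 11.0), (290, 20.0, -34.0, 10.0), (300, 73.0, 270.0, -104.0)]
230 [(200, -87.0, 283.0, -126.0), (210, -71.0, 283.0, -126.0), (220, -17.0, -47.0, 10.0), (230, -12.0, -38.0, 6.0), (240, -8.0, -17.0, -2.0), (250, -2.0, -24.0, 1.0), (260, 4.0, -22.0, -0.0), (270, nan, nan, nan), (280, 13.0, -45.0, 9.0), (290, 18.0, -48.0, 10.0), (300, 76.0, 284.0, -127.0)]
240 [(200, -90.0, 295.0, -150.0), (210, -20.0, -60.0, 11.0), (220, -15.0, -59.0, 10.0), (230, -12.0, -38.0, 1.0), (240, -8.0, -17.0, -9.0), (250, -2.0, -24.0, -6.0), (260, 4.0, -22.0, -7.0), (270, 
[... 885 characters left out ...]
270, 11.0, -14.0, -31.0), (280, 12.0, -60.0, -5.0), (290, 14.0, -85.0, 9.0), (300, 17.0, -88.0, 11.0)]
280 [(200, -13.0, -125.0, 29.0), (210, -15.0, -94.0, 10.0), (220, -13.0, -87.0, 6.0), (230, -15.0, -18.0, -36.0), (240, -9.0, -4.0, -44.0), (250, -2.0, -18.0, -36.0), (260, 4.0, -14.0, -38.0), (270, 11.0, -11.0, -39.0), (280, 13.0, -60.0, -10.0), (290, 14.0, -86.0, 6.0), (300, 16.0, -94.0, 11.0)]
290 [(200, -13.0, -126.0, 27.0), (210, -10.0, -126.0, 27.0), (220, -8.0, -125.0, 27.0), (230, -6.0, -127.0, 28.0), (240, -3.0, -126.0, 28.0), (250, -1.0, -126.0, 27.0), (260, 2.0, -125.0, 26.0), (270, 4.0, -126.0, 27.0), (280, 6.0, -126.0, 28.0), (290, 9.0, -125.0, 27.0), (300, 11.0, -126.0, 27.0)]
```

Request:
move_arm(
  moves=[
    [0, 0, 0, 0, 0, 0],
    [0, 0, 0, 0, 0, 0],
    [0, 0, 0, 0, 0, 0],
    [0, 0, 0, 0, 0, 0],
    [0, 0, 0, 0, 0, 0],
    [0, 0.8, 0, 0, 0, 0],
    [0, 0.8, 0, 0, 0, 0],
    [0, 0.8, 0, 0, 0, 0],
    [0, 0, 0, 0, 0, 0],
  ],
  grip=6.5,
)

```text
time_s: 6.98
ee_pos: [516.6, -19.6, 163.8]
tcp_rot: [[0.972, 0.112, -0.205], [0.233, -0.472, 0.85], [-0.001, -0.875, -0.485]]
ft_force: [-0.7, 0.2, -0.4]
width: 65.3
```

Request:
move_arm(
  moves=[
    [0, 0, 0, 0, 0, 0],
    [0, 0, 0, 0, 0, 0],
    [0, 0, 0, 0, 0, 0],
    [0, 0, 0, 0, 0, 0],
    [0, 0, 0, 0, 0, 0],
  ],
  grip=2.0,
)

```text
time_s: 7.6
ee_pos: [516.5, -19.0, 164.8]
tcp_rot: [[0.972, 0.113, -0.205], [0.234, -0.472, 0.85], [-0.001, -0.874, -0.485]]
ft_force: [-4.8, 0.9, 4.1]
width: 35.5
```

```bash
python3 -c "
from h import *
st();grab()"
```

```text
t 7.6 tilt(top to +d) 29.0 edz [-0.3 22.4 39.8] r 45.6 F [-4.5  2.   4.1] M [ 0.33  0.93 -0.53] w 35.5 q [ 0.06  0.35 -0.6   1.95  0.74  1.19 -0.68]
7.65 [  0. 358. 356.   2.   4. 354.] [15.7 15.5 14.8 14.8 14.7 14.1]
```

Request:
move_arm(
  moves=[
    [0, 0.003, -0.16, 2, 0, 0],
    [0, 0.017, -0.39, 5, 0, 0],
    [0, 0.017, -0.39, 5, 0, 0],
    [0, 0.017, -0.39, 5, 0, 0],
    [0, 0.017, -0.39, 5, 0, 0],
    [0, 0.017, -0.39, 5, 0, 0],
    [0, 0.017, -0.39, 5, 0, 0],
    [0, 0.017, -0.39, 5, 0, 0],
    [0, 0.017, -0.39, 5, 0, 0],
    [0, 0.017, -0.39, 5, 0, 0],
    [0, 0.017, -0.39, 5, 0, 0],
    [0, 0.017, -0.39, 5, 0, 0],
  ],
)

```text
time_s: 9.15
ee_pos: [526.5, -60.4, 165.1]
tcp_rot: [[0.972, -0.111, -0.207], [0.235, 0.459, 0.857], [-0.0, -0.881, 0.472]]
ft_force: [-2.4, 3.0, -2.7]
width: 35.9
```

```bash
python3 -c "
from h import *
st();grab()"
```

```text
t 9.15 tilt(top to +d) -28.2 edz [ -0.2 -20.2  40.1] r 44.9 F [-1.6  3.4 -2.7] M [0.17 0.27 0.39] w 35.9 q [ 0.82  0.57 -0.72  1.66 -0.09  1.23  0.43]
9.2 [304. 306. 302. 308. 310. 300.] [15.5 15.3 15.1 15.  14.1 14. ]
```

Request:
move_arm(
  moves=[
    [0, 0.017, -0.39, 5, 0, 0],
    [0, 0.017, -0.39, 5, 0, 0],
    [0, 0.017, -0.39, 5, 0, 0],
    [0, 0.017, -0.39, 5, 0, 0],
    [0, 0.017, -0.39, 5, 0, 0],
    [0, 0.017, -0.39, 5, 0, 0],
    [0, 0, 0, 0, 0, 0],
  ],
)

```text
time_s: 10.07
ee_pos: [530.9, -78.5, 146.5]
tcp_rot: [[0.973, -0.198, -0.12], [0.231, 0.825, 0.516], [-0.003, -0.53, 0.848]]
ft_force: [-1.4, -2.4, -4.3]
width: 36.1
```

```bash
python3 -c "
from h import *
st();grab()"
```

```text
t 10.075 tilt(top to +d) -58.0 edz [ -0.2 -38.9  21.5] r 44.4 F [-1.9 -2.  -4.3] M [-1.76 -0.    0.34] w 36.1 q [ 0.94  0.94 -0.74  1.45 -0.27  1.5   0.6 ]
10.125 [284. 286. 282. 280. 288. 278.] [10.9 10.2  9.8  9.2  9.2  8.3]
```

Request:
move_arm(
  moves=[
    [0, 0, 0, 0, 0, 0],
    [0, 0, 0, 0, 0, 0],
    [0, 0, 0, 0, 0, 0],
    [0, 0, 0, 0, 0, 0],
  ],
  grip=6.5,
)

```text
time_s: 10.62
ee_pos: [531.1, -76.8, 149.6]
tcp_rot: [[0.972, -0.198, -0.125], [0.234, 0.824, 0.516], [0.0, -0.531, 0.848]]
ft_force: [0.5, -0.4, -0.3]
width: 64.5
```

```bash
python3 -c "
from h import *
st();grab()"
```

```text
t 10.625 tilt(top to +d) -58.0 edz [  0.4 -37.2  24.6] r 44.6 F [ 0.4 -0.5 -0.3] M [-0.75 -0.1   0.03] w 64.5 q [ 0.94  0.94 -0.74  1.45 -0.27  1.5   0.6 ]
10.675 [102.  96.  94.  98.  92. 104.] [5.9 5.3 5.1 5.  4.9 4.9]
```

Request:
move_arm(
  moves=[
    [0, -2, 0, 0, 0, 0],
    [0, -4, 0, 0, 0, 0],
    [0, -4, 0, 5, 0, 0],
    [0, -2, 0, 0, 0, 0],
  ],
)

```text
time_s: 11.18
ee_pos: [555.0, -179.4, 210.3]
tcp_rot: [[0.973, -0.207, -0.103], [0.231, 0.867, 0.441], [-0.002, -0.453, 0.892]]
ft_force: [0.2, 1.0, -0.2]
width: 64.9
```

```bash
python3 -c "
from h import *
im=grab();w=bot.get_image('wrist')
cv2.imwrite('pics/g.png',np.hstack([cv2.resize(warp(im),(320,320)),cv2.resize(cv2.cvtColor(w['color'],cv2.COLOR_RGB2BGR),(427,320))]))"
```

```text
11.225 [252. 254. 256. 250. 258. 248.] [13.2 13.2 12.9 12.7 12.3 12. ]
```

View pics/g.png

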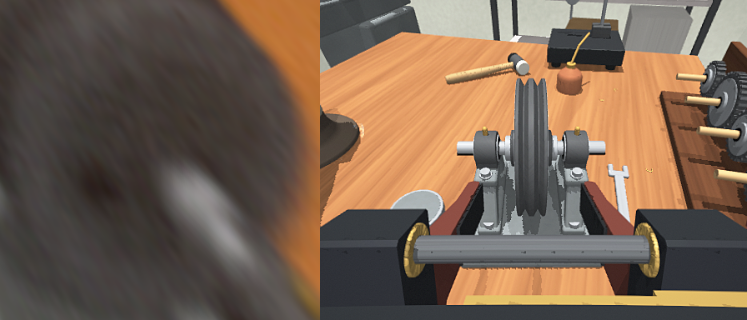

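Request:
move_arm(
  moves=[
    [0, 0, 0, 0, 0, 0],
    [0, 0, 0, 0, 0, 0],
    [0, 0, 0, 0, 0, 0],
    [0, 0, 0, 0, 0, 0],
    [0, 0, 0, 0, 0, 0],
    [0, 0, 0, 0, 0, 0],
    [0, 0, 0, 0, 0, 0],
    [0, 0, 0, 0, 0, 0],
  ],
)

```text
time_s: 12.28
ee_pos: [555.0, -176.8, 211.3]
tcp_rot: [[0.972, -0.208, -0.106], [0.234, 0.866, 0.441], [0.0, -0.454, 0.891]]
ft_force: [-0.1, 0.3, 0.6]
width: 65.1
```

```bash
python3 -c "
from h import *
im=grab()"
```

```text
12.325 [242. 240. 238. 244. 234. 236.] [13.  13.  12.5 12.4 12.  11.9]
```

Request:
move_arm(
  moves=[
    [0, 0, 0, 0, 0, 0],
    [0, 0, 0, 0, 0, 0],
    [0, 0, 0, 0, 0, 0],
    [0, 0, 0, 0, 0, 0],
    [0, 0, 0, 0, 0, 0],
    [0, 0, 0, 0, 0, 0],
    [0, 0, 0, 0, 0, 0],
    [0, 0, 0, 0, 0, 0],
  ],
)

```text
time_s: 13.32
ee_pos: [555.0, -176.8, 211.3]
tcp_rot: [[0.972, -0.208, -0.106], [0.234, 0.866, 0.441], [0.0, -0.454, 0.891]]
ft_force: [0.5, 0.7, 0.2]
width: 65.0
```

```bash
python3 -c "
from h import *
im=grab()
cv2.imwrite('pics/g2.png',warp(im))"
```

```text
13.375 [234. 236. 238. 240. 242. 244.] [12.5 12.2 12.1 12.  11.7 11.6]
```

```bash
python3 -c "
from h import *
st()
R=bot.state()['tcp_rot'];print(R.T@(C-bot.state()['ee_pos']))"
```

```text
t 13.375 tilt(top to +d) -63.0 edz [   0.3 -140.    86.3] r 164.5 F [ 0.1  0.2 -0.3] M [-0.83 -0.07 -0.07] w 65.0 q [ 0.96  1.02 -0.72  1.13 -0.28  1.81  0.57]
[ -0.25620617 163.94697712 -13.30510309]
```

Request:
move_arm(
  moves=[
    [0, 0.2, 1.27, -9, 0, 0],
    [0, 0.2, 2.57, -9, 0, 0],
    [0, 0.2, 2.57, -9, 0, 0],
    [0, 0.2, 2.57, -9, 0, 0],
    [0, 0.2, 2.57, -9, 0, 0],
    [0, 0.2, 2.57, -9, 0, 0],
    [0, 0.2, 2.57, -9, 0, 0],
    [0, 0.2, 2.57, -9, 0, 0],
    [0, 0.2, 2.57, -9, 0, 0],
    [0, 0.2, 2.57, -9, 0, 0],
    [0, 0.2, 2.57, -9, 0, 0],
    [0, 0, 0, 0, 0, 0],
  ],
)

```text
time_s: 14.88
ee_pos: [497.7, 59.9, 255.8]
tcp_rot: [[0.969, 0.141, -0.202], [0.246, -0.57, 0.784], [-0.004, -0.809, -0.587]]
ft_force: [0.3, 0.1, -0.2]
width: 65.0
```

```bash
python3 -c "
from h import *
st()
R=bot.state()['tcp_rot'];print(R.T@(C-bot.state()['ee_pos']));grab()"
```

```text
t 14.875 tilt(top to +d) 36.0 edz [ -0.2 103.5 130.8] r 166.8 F [ 0.4 -0.  -0.2] M [ 0.48 -0.07  0.01] w 65.0 q [-0.03  0.35 -0.79  1.81  0.76  1.52 -0.8 ]
[ -0.59165362 166.63544961  -6.88939818]
14.925 [238. 240. 236. 234. 242. 230.] [11.  10.9 10.9 10.5 10.4 10. ]
```

Request:
move_arm(
  moves=[
    [0, 0.2, 1.9, -9, 0, 0],
    [0, 4, 0, 0, 0, 0],
    [0, 4, 0, 0, 0, 0],
    [0, 3, 0, 0, 0, 0],
    [0, 1, 0, 0, 0, 0],
    [0, 0, 0, 0, 0, 0],
  ],
)

```text
time_s: 15.68
ee_pos: [516.2, -16.2, 161.2]
tcp_rot: [[0.973, 0.164, -0.163], [0.231, -0.688, 0.688], [0.001, -0.707, -0.707]]
ft_force: [-1.1, 0.3, -0.2]
width: 65.1
```

Request:
move_arm(
  moves=[
    [0, 0, 0, 0, 0, 0],
    [0, 0, 0, 0, 0, 0],
    [0, 0, 0, 0, 0, 0],
    [0, 0, 0, 0, 0, 0],
    [0, 0, 0, 0, 0, 0],
  ],
  grip=2.0,
)

```text
time_s: 16.3
ee_pos: [515.5, -14.7, 160.9]
tcp_rot: [[0.972, 0.165, -0.166], [0.234, -0.688, 0.687], [-0.001, -0.707, -0.707]]
ft_force: [-4.9, 2.3, 5.0]
width: 36.2
```

```bash
python3 -c "
from h import *
st()
R=bot.state()['tcp_rot'];print(R.T@(C-bot.state()['ee_pos']));grab()"
```

```text
t 16.3 tilt(top to +d) 45.0 edz [-0.3 26.8 35.9] r 44.8 F [-4.3  3.4  5. ] M [ 0.42  0.74 -0.8 ] w 36.2 q [-0.06  0.51 -0.7   1.96  0.98  1.45 -1.01]
[ 0.2815549  44.35692382  6.44436306]
16.35 [240. 238. 232. 236. 242. 234.] [10.3 10.3 10.3 10.2 10.2 10.1]
```

Request:
move_arm(
  moves=[
    [0, 0.03, -0.15, 2, 0, 0],
    [0, 0.07, -0.385, 5, 0, 0],
    [0, 0.07, -0.385, 5, 0, 0],
    [0, 0.07, -0.385, 5, 0, 0],
    [0, 0.07, -0.385, 5, 0, 0],
    [0, 0.07, -0.385, 5, 0, 0],
    [0, 0.07, -0.385, 5, 0, 0],
    [0, 0.07, -0.385, 5, 0, 0],
    [0, 0.07, -0.385, 5, 0, 0],
    [0, 0.07, -0.385, 5, 0, 0],
    [0, 0.07, -0.385, 5, 0, 0],
    [0, 0.07, -0.385, 5, 0, 0],
  ],
)

```text
time_s: 17.85
ee_pos: [525.1, -54.9, 166.6]
tcp_rot: [[0.972, -0.051, -0.23], [0.236, 0.206, 0.95], [-0.001, -0.977, 0.212]]
ft_force: [-1.1, 6.6, -12.2]
width: 35.8
```

Request:
move_arm(
  moves=[
    [0, 0.07, -0.385, 5, 0, 0],
    [0, 0.07, -0.385, 5, 0, 0],
    [0, 0.07, -0.385, 5, 0, 0],
    [0, 0.07, -0.385, 5, 0, 0],
    [0, 0.07, -0.385, 5, 0, 0],
    [0, 0.07, -0.385, 5, 0, 0],
    [0, 0.07, -0.385, 5, 0, 0],
    [0, 0.07, -0.385, 5, 0, 0],
    [0, 0, 0, 0, 0, 0],
  ],
)

```text
time_s: 18.98
ee_pos: [530.8, -78.2, 145.7]
tcp_rot: [[0.972, -0.187, -0.141], [0.234, 0.77, 0.594], [-0.002, -0.61, 0.792]]
ft_force: [-2.1, 5.0, -3.0]
width: 36.0
```

```bash
python3 -c "
from h import *
st()
R=bot.state()['tcp_rot'];print(R.T@(C-bot.state()['ee_pos']));grab()"
```

```text
t 18.975 tilt(top to +d) -52.4 edz [ -0.2 -38.5  20.7] r 43.7 F [-0.9  5.3 -3. ] M [-0.51 -0.12 -0.11] w 36.0 q [ 1.03  0.96 -0.94  1.47 -0.08  1.43  0.45]
[ 0.2960458  43.13883998  7.12329694]
19.025 [198. 100. 196.  98. 102.  96.] [5.6 5.4 5.4 5.4 5.3 5.3]
```

Request:
move_arm(
  moves=[
    [0, 0, 0, 0, 0, 0],
    [0, 0, 0, 0, 0, 0],
    [0, 0, 0, 0, 0, 0],
    [0, -2, 0, 0, 0, 0],
    [0, -4, 0, 0, 0, 0],
    [0, -4, 0, -5, 0, 0],
    [0, -2, 0, -5, 0, 0],
    [0, 0, 0, 0, 0, 0],
  ],
  grip=6.5,
)

```text
time_s: 20.02
ee_pos: [554.5, -169.8, 225.4]
tcp_rot: [[0.972, -0.153, -0.177], [0.234, 0.648, 0.725], [0.004, -0.746, 0.666]]
ft_force: [-0.2, 0.6, -0.0]
width: 64.9
```

```bash
python3 -c "
from h import *
st()
R=bot.state()['tcp_rot'];print(R.T@(C-bot.state()['ee_pos']));im=grab()
u,v=proj(im,C)[0].astype(int);cr=im['color'][v-40:v+40,u-40:u+40]
cv2.imwrite('pics/k.png',np.hstack([warp(im),cv2.resize(cv2.cvtColor(cr,cv2.COLOR_RGB2BGR),(400,400),interpolation=cv2.INTER_CUBIC)]))"
```

```text
t 20.025 tilt(top to +d) -41.8 edz [   1.5 -133.1  100.4] r 166.7 F [-0.1  0.7 -0. ] M [-0.64 -0.08 -0.01] w 64.9 q [ 1.03  0.85 -0.93  1.28 -0.01  1.61  0.43]
[ -1.77749663 163.50701958  32.42947324]
20.075 [184. 182. 186. 188. 180. 100.] [6.3 6.2 6.  5.8 5.7 5.3]
```

View pics/k.png

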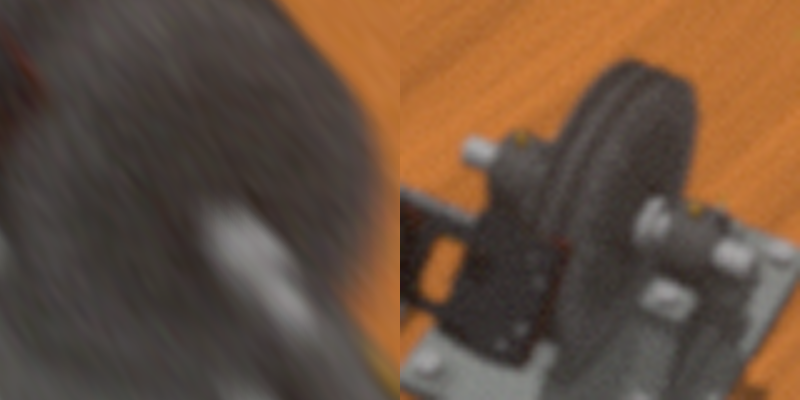

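Request:
move_arm(
  moves=[
    [-0.15, 0, 1.6, 0, 0, 0],
    [0, 0, 1.6, 0, 0, 0],
    [0, 0, 0, 0, 0, 0],
    [0, 0, 0, 0, 0, 0],
    [0, 0, 0, 0, 0, 0],
    [0, 0, 0, 0, 0, 0],
    [0, 0, 0, 0, 0, 0],
    [0, 0, 0, 0, 0, 0],
    [0, 0, 0, 0, 0, 0],
    [0, 0, 0, 0, 0, 0],
    [0, 0, 0, 0, 0, 0],
    [0, 0, 0, 0, 0, 0],
  ],
)

```text
time_s: 21.58
ee_pos: [546.3, -147.2, 244.0]
tcp_rot: [[0.972, -0.157, -0.174], [0.234, 0.651, 0.723], [-0.0, -0.743, 0.669]]
ft_force: [0.5, 0.1, -0.5]
width: 65.1
```

```bash
python3 -c "
from h import *
st()
R=bot.state()['tcp_rot'];print(R.T@(C-bot.state()['ee_pos']));im=grab()"
```

```text
t 21.575 tilt(top to +d) -42.0 edz [  -1.2 -109.2  119. ] r 161.5 F [ 0.5 -0.  -0.5] M [-0.68 -0.11 -0.01] w 65.1 q [ 1.03  0.81 -0.95  1.32 -0.04  1.6   0.4 ]
[  1.25579385 161.49709226   1.56428536]
21.625 [102. 100.  98.  96. 182.  94.] [6.3 5.7 5.6 5.3 5.3 5.1]
```

Request:
move_arm(
  moves=[
    [0, 0, 0, 0, 0, 0],
    [0, 0, 0, 0, 0, 0],
    [0, 0, 0, 0, 0, 0],
    [0, 0, 0, 0, 0, 0],
    [0, 0, 0, 0, 0, 0],
    [0, 4, 0, 0, 0, 0],
    [0, 4, 0, 0, 0, 0],
    [0, 2.8, 0, 0, 0, 0],
    [0, 1, 0, 0, 0, 0],
    [0, 0, 0, 0, 0, 0],
  ],
)

```text
time_s: 22.88
ee_pos: [528.0, -70.6, 156.5]
tcp_rot: [[0.972, -0.157, -0.174], [0.234, 0.651, 0.722], [0.0, -0.743, 0.669]]
ft_force: [-0.0, -0.2, -0.7]
width: 65.3
```

Request:
move_arm(
  moves=[
    [0, 0, 0, 0, 0, 0],
    [0, 0, 0, 0, 0, 0],
    [0, 0, 0, 0, 0, 0],
    [0, 0, 0, 0, 0, 0],
    [0, 0, 0, 0, 0, 0],
  ],
  grip=2.0,
)

```text
time_s: 23.5
ee_pos: [529.0, -70.5, 156.6]
tcp_rot: [[0.973, -0.154, -0.174], [0.233, 0.651, 0.723], [0.002, -0.744, 0.669]]
ft_force: [5.0, 1.4, -0.5]
width: 36.0
```

```bash
python3 -c "
from h import *
st()
R=bot.state()['tcp_rot'];print(R.T@(C-bot.state()['ee_pos']));im=grab()"
```

```text
t 23.5 tilt(top to +d) -42.0 edz [ -0.1 -30.6  31.6] r 44.0 F [ 5.2  0.2 -0.5] M [-0.78 -0.83 -0.74] w 36.0 q [ 1.01  0.83 -0.95  1.55 -0.03  1.34  0.39]
[ 0.05206823 43.99907453  1.61545704]
23.55 [174. 172. 170. 176. 166. 168.] [11.7 11.3 11.1  9.8  9.4  9.3]
```

Request:
move_arm(
  moves=[
    [0, 0.003, 0.383, -5, 0, 0],
    [0, 0.003, 0.383, -5, 0, 0],
    [0, 0.003, 0.383, -5, 0, 0],
    [0, 0.003, 0.383, -5, 0, 0],
    [0, 0.003, 0.383, -5, 0, 0],
    [0, 0.003, 0.383, -5, 0, 0],
    [0, 0.003, 0.383, -5, 0, 0],
    [0, 0.003, 0.383, -5, 0, 0],
    [0, 0.003, 0.383, -5, 0, 0],
    [0, 0.003, 0.383, -5, 0, 0],
    [0, 0.003, 0.383, -5, 0, 0],
    [0, 0, 0, 0, 0, 0],
  ],
)

```text
time_s: 25.05
ee_pos: [519.7, -31.7, 168.8]
tcp_rot: [[0.971, 0.056, -0.231], [0.237, -0.222, 0.946], [0.002, -0.974, -0.229]]
ft_force: [3.0, -0.4, 3.5]
width: 35.8
```

```bash
python3 -c "
from h import *
st()
R=bot.state()['tcp_rot'];print(R.T@(C-bot.state()['ee_pos']));im=grab()"
```

```text
t 25.05 tilt(top to +d) 13.2 edz [-0.1  9.3 43.8] r 44.8 F [ 2.8 -1.1  3.5] M [-0.47 -0.82  0.03] w 35.8 q [ 0.45  0.34 -0.8   1.89  0.54  1.09 -0.36]
[8.09682341e-03 4.47791539e+01 9.94556772e-01]
25.1 [194. 192. 188. 190. 196. 186.] [14.5 14.2 14.1 14.  13.4 13.1]
```

Request:
move_arm(
  moves=[
    [0, 0.003, 0.383, -5, 0, 0],
    [0, 0.003, 0.383, -5, 0, 0],
    [0, 0.003, 0.383, -5, 0, 0],
    [0, 0.003, 0.383, -5, 0, 0],
    [0, 0.003, 0.383, -5, 0, 0],
    [0, 0.003, 0.383, -5, 0, 0],
    [0, 0, 0, 0, 0, 0],
  ],
)

```text
time_s: 25.98
ee_pos: [514.8, -11.8, 158.6]
tcp_rot: [[0.972, 0.162, -0.172], [0.237, -0.665, 0.708], [0.0, -0.729, -0.685]]
ft_force: [1.7, 2.7, 8.7]
width: 35.6
```

```bash
python3 -c "
from h import *
st()
R=bot.state()['tcp_rot'];print(R.T@(C-bot.state()['ee_pos']));im=grab()
cv2.imwrite('pics/l.png',warp(im))"
```

```text
t 25.975 tilt(top to +d) 43.2 edz [-0.2 29.8 33.6] r 44.9 F [2.2 2.2 8.7] M [-0.69 -0.62  0.33] w 35.6 q [-0.06  0.49 -0.69  1.97  0.96  1.42 -0.99]
[ 0.07895288 44.89142851  1.25073486]
26.025 [228. 230. 232. 226. 224. 222.] [10.6 10.5 10.4 10.3 10.3 10.3]
```

View pics/l.png

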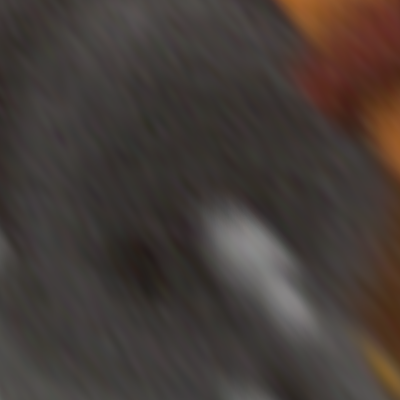

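Request:
move_arm(
  moves=[
    [0, 0.02, -0.23, 3, 0, 0],
    [0, 0.038, -0.469, 6, 0, 0],
    [0, 0.038, -0.469, 6, 0, 0],
    [0, 0.038, -0.469, 6, 0, 0],
    [0, 0.038, -0.469, 6, 0, 0],
    [0, 0.038, -0.469, 6, 0, 0],
    [0, 0.038, -0.469, 6, 0, 0],
    [0, 0.038, -0.469, 6, 0, 0],
    [0, 0.038, -0.469, 6, 0, 0],
    [0, 0.038, -0.469, 6, 0, 0],
    [0, 0.038, -0.469, 6, 0, 0],
    [0, 0.038, -0.469, 6, 0, 0],
  ],
)

```text
time_s: 27.52
ee_pos: [526.4, -59.5, 164.6]
tcp_rot: [[0.972, -0.102, -0.212], [0.235, 0.433, 0.87], [0.003, -0.896, 0.445]]
ft_force: [7.5, 12.6, -14.1]
width: 35.5
```

Request:
move_arm(
  moves=[
    [0, 0.038, -0.469, 6, 0, 0],
    [0, 0.038, -0.469, 6, 0, 0],
    [0, 0.038, -0.469, 6, 0, 0],
    [0, 0.038, -0.469, 6, 0, 0],
    [0, 0.038, -0.469, 6, 0, 0],
    [0, 0.02, -0.23, 3, 0, 0],
    [0, 0, 0, 0, 0, 0],
  ],
)

```text
time_s: 28.4
ee_pos: [530.7, -77.7, 146.5]
tcp_rot: [[0.973, -0.2, -0.119], [0.233, 0.838, 0.494], [0.001, -0.508, 0.861]]
ft_force: [5.7, 8.8, -1.6]
width: 35.6
```

```bash
python3 -c "
from h import *
st()
R=bot.state()['tcp_rot'];print(R.T@(C-bot.state()['ee_pos']))"
```

```text
t 28.4 tilt(top to +d) -59.5 edz [ -0.2 -38.   21.5] r 43.6 F [ 7.6  7.3 -1.6] M [-0.03 -0.79 -1.22] w 35.6 q [ 1.03  1.03 -0.92  1.43 -0.15  1.49  0.49]
[ 0.11446815 43.62671191  0.81819113]
```

Request:
move_arm(
  moves=[
    [0, 0, 0, 0, 0, 0],
    [0, 0, 0, 0, 0, 0],
    [0, 0, 0, 0, 0, 0],
    [0, -3, 0, 0, 0, 0],
    [0, -4, 0, 0, 0, 0],
    [0, -1, 0, 0, 0, 0],
  ],
  grip=6.5,
)

```text
time_s: 29.15
ee_pos: [546.9, -148.6, 188.1]
tcp_rot: [[0.973, -0.197, -0.12], [0.231, 0.833, 0.503], [0.001, -0.517, 0.856]]
ft_force: [-0.2, -0.3, -0.2]
width: 65.3
```

```bash
python3 -c "
from h import *
st()
R=bot.state()['tcp_rot'];print(R.T@(C-bot.state()['ee_pos']));grab()"
```

```text
t 29.15 tilt(top to +d) -58.9 edz [  -0.9 -110.7   63.1] r 127.4 F [-0.2 -0.2 -0.2] M [-0.74 -0.13  0.05] w 65.3 q [ 1.04  1.03 -0.91  1.25 -0.14  1.67  0.48]
[  0.58915753 127.37847324   3.25615659]
29.2 [102. 104. 180. 182. 178.  94.] [6.4 5.7 5.6 5.6 5.1 4.9]
```

Request:
move_arm(
  moves=[
    [0, 0.157, 2.3, -9, 0, 0],
    [0, 0.157, 1.99, -9, 0, 0],
    [0, 0.157, 1.99, -9, 0, 0],
    [0, 0.157, 1.99, -9, 0, 0],
    [0, 0.157, 1.99, -9, 0, 0],
    [0, 0.157, 1.99, -9, 0, 0],
    [0, 0.157, 1.99, -9, 0, 0],
    [0, 0.157, 1.99, -9, 0, 0],
    [0, 0.157, 1.99, -9, 0, 0],
    [0, 0.157, 1.99, -9, 0, 0],
    [0, 0.157, 1.99, -9, 0, 0],
    [0, 0, 0, 0, 0, 0],
  ],
)

```text
time_s: 30.7
ee_pos: [498.5, 46.5, 218.3]
tcp_rot: [[0.969, 0.154, -0.194], [0.248, -0.624, 0.741], [-0.007, -0.766, -0.643]]
ft_force: [0.1, -0.5, 0.3]
width: 65.1
```

```bash
python3 -c "
from h import *
st()
R=bot.state()['tcp_rot'];print(R.T@(C-bot.state()['ee_pos']));grab()"
```

```text
t 30.7 tilt(top to +d) 40.0 edz [-2.5 90.3 93.3] r 129.9 F [-0.  -0.5  0.3] M [ 0.57 -0.13  0.02] w 65.1 q [-0.03  0.44 -0.83  1.87  0.86  1.54 -0.92]
[  1.7999277  129.53666391  -9.19000764]
30.75 [180. 182. 178. 184. 186. 102.] [5.9 5.9 5.7 5.4 5.1 4.9]
```

Request:
move_arm(
  moves=[
    [0.2, 1, -0.9, 0, 0, 0],
    [0, 3, 0, 0, 0, 0],
    [0, 3, 0, 0, 0, 0],
    [0, 1.5, 0, 0, 0, 0],
    [0, 0, 0, 0, 0, 0],
  ],
)

```text
time_s: 31.38
ee_pos: [517.2, -21.2, 162.7]
tcp_rot: [[0.973, 0.148, -0.176], [0.23, -0.626, 0.745], [-0.0, -0.766, -0.643]]
ft_force: [-0.6, -0.1, 0.0]
width: 65.2
```

Request:
move_arm(
  moves=[
    [0, 0, 0, 0, 0, 0],
    [0, 0, 0, 0, 0, 0],
    [0, 0, 0, 0, 0, 0],
    [0, 0, 0, 0, 0, 0],
    [0, 0, 0, 0, 0, 0],
  ],
  grip=2.0,
)

```text
time_s: 32.0
ee_pos: [516.3, -18.3, 162.8]
tcp_rot: [[0.972, 0.149, -0.18], [0.234, -0.626, 0.744], [-0.002, -0.766, -0.643]]
ft_force: [-5.2, 0.9, 5.0]
width: 35.9
```

```bash
python3 -c "
from h import *
st()
R=bot.state()['tcp_rot'];print(R.T@(C-bot.state()['ee_pos']))"
```

```text
t 32.0 tilt(top to +d) 40.0 edz [-0.3 23.1 37.8] r 44.3 F [-4.8  2.1  5. ] M [ 0.4   0.96 -0.95] w 35.9 q [ 0.06  0.48 -0.78  1.96  0.95  1.41 -0.94]
[ 0.3879429  43.85157121  6.61556297]
```

Request:
move_arm(
  moves=[
    [0, 0.02, -0.23, 3, 0, 0],
    [0, 0.038, -0.469, 6, 0, 0],
    [0, 0.038, -0.469, 6, 0, 0],
    [0, 0.038, -0.469, 6, 0, 0],
    [0, 0.038, -0.469, 6, 0, 0],
    [0, 0.038, -0.469, 6, 0, 0],
    [0, 0, 0, 0, 0, 0],
  ],
)

```text
time_s: 32.88
ee_pos: [522.1, -42.5, 169.1]
tcp_rot: [[0.973, 0.025, -0.23], [0.231, -0.113, 0.966], [-0.002, -0.993, -0.116]]
ft_force: [6.3, 1.1, -25.7]
width: 35.8
```

```bash
python3 -c "
from h import *
st()
R=bot.state()['tcp_rot'];print(R.T@(C-bot.state()['ee_pos']));im=grab();cv2.imwrite('pics/m.png',warp(im))"
```

```text
t 32.875 tilt(top to +d) 6.6 edz [-0.3 -1.8 44.1] r 44.1 F [  6.4  -0.4 -25.7] M [ 0.46 -1.83  0.35] w 35.8 q [ 0.64  0.39 -0.92  1.85  0.48  1.1  -0.25]
[ 0.40895053 43.59186548  6.86279807]
32.925 [ 98. 104. 100.  96. 106. 102.] [13.1 13.  12.9 12.9 12.9 12.8]
```

Request:
move_arm(
  moves=[
    [0, 0, 0, 0, 0, 0],
    [0, 0, 0, 0, 0, 0],
    [0, 0, 0, 0, 0, 0],
    [0, 0, 0, 0, 0, 0],
  ],
  grip=6.5,
)

```text
time_s: 33.42
ee_pos: [523.2, -41.4, 172.4]
tcp_rot: [[0.972, 0.029, -0.233], [0.234, -0.119, 0.965], [0.001, -0.992, -0.122]]
ft_force: [0.5, 0.7, -0.0]
width: 65.0
```

```bash
python3 -c "
from h import *
grab()"
```

```text
33.475 [106. 104. 108. 102. 110. 100.] [8.9 8.7 8.  7.8 7.3 7.3]
```

Request:
move_arm(
  moves=[
    [0, 0, 0.6, 0, 0, 0],
    [0, 0.025, -0.469, 6, 0, 0],
    [0, 0.025, -0.469, 6, 0, 0],
    [0, 0.025, -0.469, 6, 0, 0],
    [0, 0.025, -0.469, 6, 0, 0],
    [0, 0.025, -0.469, 6, 0, 0],
    [0, 0, 0, 0, 0, 0],
  ],
)

```text
time_s: 34.35
ee_pos: [527.0, -60.6, 166.4]
tcp_rot: [[0.973, -0.092, -0.21], [0.229, 0.382, 0.896], [-0.002, -0.92, 0.392]]
ft_force: [0.4, -0.1, -1.0]
width: 65.2
```

```bash
python3 -c "
from h import *
grab()"
```

```text
34.4 [112. 114. 106. 108. 110. 116.] [10.6  9.3  9.1  8.8  8.6  8.4]
```

Request:
move_arm(
  moves=[
    [0, 0, 0, 0, 0, 0],
    [0, 0, 0, 0, 0, 0],
    [0, 0, 0, 0, 0, 0],
    [0, 0, 0, 0, 0, 0],
    [0, 0, 0, 0, 0, 0],
    [0, 0, 0, 0, 0, 0],
    [0, 0, 0, 0, 0, 0],
    [0, 0, 0, 0, 0, 0],
    [0, 0, 0, 0, 0, 0],
    [0, 0, 0, 0, 0, 0],
    [0, 0, 0, 0, 0, 0],
    [0, 0, 0, 0, 0, 0],
  ],
)

```text
time_s: 35.9
ee_pos: [527.0, -58.3, 168.0]
tcp_rot: [[0.972, -0.091, -0.215], [0.234, 0.38, 0.895], [-0.0, -0.921, 0.391]]
ft_force: [0.3, 0.3, -0.0]
width: 64.8
```

```bash
python3 -c "
from h import *
st()
R=bot.state()['tcp_rot'];print(R.T@(C-bot.state()['ee_pos']));grab()"
```

```text
t 35.9 tilt(top to +d) -23.0 edz [  0.8 -18.2  43. ] r 46.7 F [ 0.3  0.2 -0. ] M [-0.37 -0.09  0.02] w 64.8 q [ 0.96  0.63 -1.02  1.68  0.15  1.21  0.19]
[-7.49824035e-01  4.66770978e+01  8.30758135e-03]
35.95 [112. 114. 110. 116. 108. 118.] [16.3 15.7 14.6 14.5 13.8 12.7]
```

```bash
python3 -c "
from h import *
im=bot.get_image('scene')
a=np.arange(80,260,6);M=np.array(im['world_to_cam'])
P=plugpt(a);uv=proj(im,P);zc=(P@M[:3,:3].T+M[:3,3])[:,2]
zm=np.array([im['z_map'][int(round(v)),int(round(u))] for u,v in uv])
print([(int(x),round(float(y))) for x,y in zip(a,zc-zm)])
u,v=proj(im,C)[0].astype(int);cr=im['color'][v-30:v+20,u-25:u+25]
k=cv2.resize(cv2.cvtColor(cr,cv2.COLOR_RGB2BGR),(600,600),interpolation=cv2.INTER_CUBIC)
for x,(p,q) in zip(a,uv):
    c=(int((p-u+25.5)*12),int((q-v+30.5)*12)); cv2.circle(k,c,3,(0,255,255) if x in(98,128,158,188,218,248) else (0,255,0),-1)
k=cv2.convertScaleAbs(k,alpha=1.8,beta=0)
cv2.imwrite('pics/n.png',k)
"
```

```text
[(80, 1376), (86, 1380), (92, 239), (98, 240), (104, 246), (110, 244), (116, 235), (122, 232), (128, 224), (134, 61), (140, 65), (146, 62), (152, 60), (158, 57), (164, 49), (170, 38), (176, 38), (182, 0), (188, -1), (194, 8), (200, 0), (206, 4), (212, 7), (218, 3), (224, 7), (230, 2), (236, 8), (242, 4), (248, -2), (254, -7)]
```

View pics/n.png

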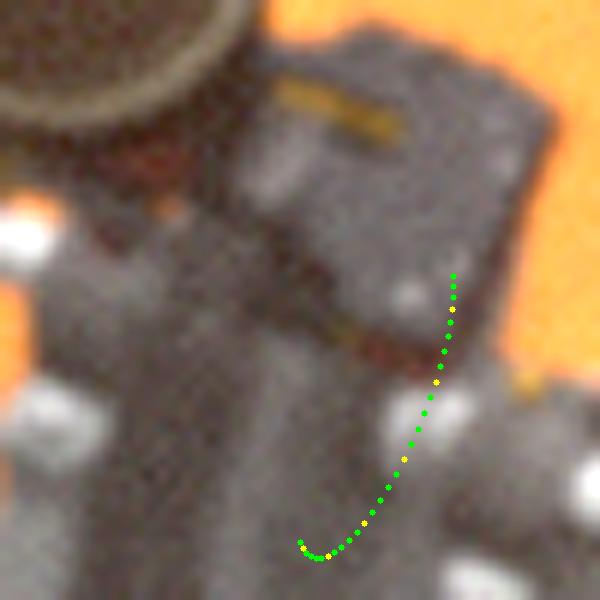

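Request:
move_arm(
  moves=[
    [-0.05, 0.1, 0, 0, 0, 0],
    [0, 0, 0, 0, 0, 0],
    [0, 0, 0, 0, 0, 0],
    [0, 0, 0, 0, 0, 0],
    [0, 0, 0, 0, 0, 0],
    [0, 0, 0, 0, 0, 0],
  ],
  grip=2.0,
)

```text
time_s: 36.75
ee_pos: [525.9, -58.1, 167.0]
tcp_rot: [[0.972, -0.092, -0.215], [0.234, 0.38, 0.895], [-0.001, -0.92, 0.391]]
ft_force: [-5.1, -1.5, 3.0]
width: 35.8
```

```bash
python3 -c "
from h import *
st()
R=bot.state()['tcp_rot'];print(R.T@(C-bot.state()['ee_pos']))"
```

```text
t 36.75 tilt(top to +d) -23.0 edz [ -0.2 -17.8  42. ] r 45.6 F [-5.3 -0.3  3. ] M [-0.26  0.92  0.43] w 35.8 q [ 0.96  0.63 -1.02  1.68  0.15  1.21  0.19]
[ 2.93462004e-01  4.56096627e+01 -3.25296503e-02]
```

Request:
move_arm(
  moves=[
    [0, 0.01, 0.23, -3, 0, 0],
    [0, 0.02, 0.475, -6, 0, 0],
    [0, 0.02, 0.475, -6, 0, 0],
    [0, 0.02, 0.475, -6, 0, 0],
    [0, 0.02, 0.475, -6, 0, 0],
    [0, 0.02, 0.475, -6, 0, 0],
    [0, 0.02, 0.475, -6, 0, 0],
    [0, 0.02, 0.475, -6, 0, 0],
    [0, 0.02, 0.475, -6, 0, 0],
    [0, 0.02, 0.475, -6, 0, 0],
    [0, 0.02, 0.475, -6, 0, 0],
    [0, 0, 0, 0, 0, 0],
  ],
)

```text
time_s: 38.25
ee_pos: [514.5, -10.8, 159.6]
tcp_rot: [[0.971, 0.15, -0.184], [0.237, -0.625, 0.743], [-0.003, -0.766, -0.643]]
ft_force: [-7.2, -0.2, 5.2]
width: 36.1
```

```bash
python3 -c "
from h import *
st()
R=bot.state()['tcp_rot'];print(R.T@(C-bot.state()['ee_pos']));im=grab()
import pickle;pickle.dump(im,open('i2.pkl','wb'))
a=np.arange(80,260,6);M=np.array(im['world_to_cam'])
P=plugpt(a);uv=proj(im,P);zc=(P@M[:3,:3].T+M[:3,3])[:,2]
zm=np.array([im['z_map'][int(round(v)),int(round(u))] for u,v in uv])
print([(int(x),round(float(y))) for x,y in zip(a,zc-zm)])"
```

```text
t 38.25 tilt(top to +d) 40.0 edz [-0.3 30.8 34.6] r 46.4 F [-7.1  1.5  5.2] M [-0.45  0.69 -0.81] w 36.1 q [ 0.03  0.48 -0.76  1.96  0.94  1.4  -0.95]
[ 0.25826596 46.33779061 -1.33291957]
38.3 [192. 200. 198. 194. 196. 190.] [12.5 12.4 12.3 12.3 12.1 12.1]
[(80, 0), (86, 4), (92, 7), (98, 9), (104, 7), (110, 27), (116, 30), (122, 56), (128, 58), (134, 62), (140, 56), (146, 59), (152, 65), (158, 57), (164, 49), (170, 39), (176, 44), (182, 7), (188, 15), (194, 13), (200, 6), (206, 11), (212, 7), (218, 3), (224, 9), (230, 5), (236, 10), (242, 5), (248, 6), (254, 1)]
```

Request:
move_arm(
  moves=[
    [0, 0.005, -0.24, 3, 0, 0],
    [0, 0.009, -0.4, 5, 0, 0],
    [0, 0.005, -0.24, 3, 0, 0],
    [0, 0, 0, 0, 0, 0],
    [0, 0, 0, 0, 0, 0],
    [0, 0, 0, 0, 0, 0],
    [0, 0, 0, 0, 0, 0],
  ],
)

```text
time_s: 39.17
ee_pos: [516.5, -19.0, 165.4]
tcp_rot: [[0.972, 0.112, -0.204], [0.233, -0.468, 0.852], [-0.0, -0.876, -0.481]]
ft_force: [-5.1, 0.3, 2.4]
width: 35.7
```

```bash
python3 -c "
from h import *
st();im=grab();im2=bot.get_image('scene');print(*plug(im2))
import pickle
for f in('i2.pkl',):print(*plug(pickle.load(open(f,'rb')),21))
cv2.imwrite('pics/o.png',cv2.convertScaleAbs(np.hstack([warp(pickle.load(open('i2.pkl','rb'))),warp(im)]),alpha=1.8,beta=0))"
```

```text
t 39.175 tilt(top to +d) 28.8 edz [-0.3 22.4 40.4] r 46.2 F [-4.9  1.5  2.4] M [ 0.94  0.89 -0.49] w 35.7 q [ 0.22  0.4  -0.81  1.94  0.81  1.25 -0.73]
39.225 [190. 188. 192. 186. 194. 182.] [14.  13.8 13.4 13.  12.9 12.4]
[190. 194. 188. 192. 184. 186.] [13.  12.7 12.6 12.4 12.1 11.9]
[200. 194. 198. 192. 202. 196.] [13.8 13.6 13.4 13.3 13.  12.8]
```

View pics/o.png

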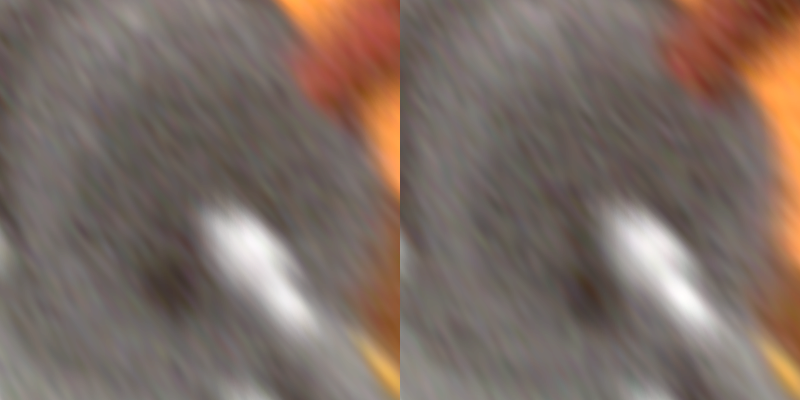

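Request:
move_arm(
  moves=[
    [0, 0.005, -0.24, 3, 0, 0],
    [0, 0, 0, 0, 0, 0],
    [0, 0, 0, 0, 0, 0],
    [0, 0, 0, 0, 0, 0],
    [0, 0, 0, 0, 0, 0],
  ],
)

```text
time_s: 39.9
ee_pos: [517.0, -21.2, 166.6]
tcp_rot: [[0.972, 0.102, -0.21], [0.233, -0.423, 0.876], [0.0, -0.9, -0.435]]
ft_force: [-5.4, -0.4, 1.3]
width: 35.8
```

```bash
python3 -c "
from h import *
st();grab();print(np.abs(bot.state()['dq']).max());print(bot.sign_off())"
```

```text
t 39.9 tilt(top to +d) 25.8 edz [-0.3 20.1 41.6] r 46.2 F [-5.4  0.9  1.3] M [ 0.91  0.86 -0.37] w 35.8 q [ 0.27  0.38 -0.82  1.93  0.77  1.22 -0.67]
39.95 [186. 188. 184. 194. 192. 190.] [14.3 14.2 13.8 13.7 13.6 13.2]
0.001970652260635058
the job is handed in; nothing more can be done
None
```

I found the heavy side, turned it to straight down and handed the job in at about 40 s. The gripper was still closed on the wheel, set to 40 N with the opening at 35.8 mm, and the arm was at rest. No verdict was reported.

**Angles.** Measured by the plug, from the top towards the left:
- **Rest from one side:** the wheel settled at about 235–238°.
- **Rest from the other side:** it settled at about 132–137°.
- **Midpoint:** about 185–187°. The last camera reading was about 186–188°, so I expect the counterweight within about 5° of bottom, inside the 15° allowed.

**Checks that failed or disagreed:**
- **First grasp missed:** the fingertips sit about 25 mm behind the reported tool centre point. I regrasped deeper and it held.
- **Second rest not seen directly:** the plug was hidden behind the bearing block there. I got that angle by gripping the wheel and turning it a known amount until the plug showed. Several readings with the plug covered, by the block or the gripper, were false and I dropped them.
- **Other scatter:** clear readings varied by about 3–5°. One release at about 140° didn't roll, as expected so close to bottom. I did not re-photograph the other things on the bench at the end, but no unexpected forces showed.

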